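Sweep the bronze coins into the sorting funnel

ROBOT

A 6-joint arm with a two-finger parallel gripper is mounted at the origin on the work surface. World frame = base frame: x ahead of the robot, y to its left, z up, the work surface at z = 0. Lengths are in mm, angles in rad, forces in N, time in s.
With the tool pointing down it reaches from about 275 to 825 mm from the base axis. Payload 4.9 kg.
Tool frame: the origin (TCP) lies at the very end of the fingers, on their centre line; the grasp point (between the pads) lies 19 mm behind it; z points along the fingers, y is the direction in which the jaws open and shut (so a half turn about z gives the same grasp; the last joint's range is limited). The gripper opens to 85 mm and grips with 20 to 120 N. Pads are 22 mm wide; open, the fingers measure 114 mm over their backs; the gripper's body (76 mm by 85 mm) begins 54 mm behind the grasp point. The pads swing forward as they close: fully open they stand 13 mm farther back than shut.
Start: joints at [1.159, 0.326, -0.193, 1.052, 0, 1.437], TCP at [150.826, 528.933, 231.281] pointing down, gripper open.
Joint ranges: [-2.65, 2.65], [-0.97, 1.79], [-1.3, 1.35], [-1.93, 2.1], [-1.47, 1.37], [-3.14, 3.14]. Speed limits (rad/s): [2.57, 2.57, 3.14, 3.14, 3.14, 3.14].

INTERFACE

Orientations are given as [roll, pitch, yaw] about the fixed x, y, z axes, in that order (R = Rz(yaw) Ry(pitch) Rx(roll)).
In Python, from bench import bot, solve_ik, imaging gives the robot as it stands. Calls block until the motion is done:
- bot.move_ptp(position, orientation): joint-space move of the TCP to a pose.
- bot.movel(position, rot=None, max_speed=150, threshold=None): straight line of the TCP; rot=None keeps the orientation; max_speed is the mean speed in mm/s. With threshold (N) it stops when the force on the tool has changed by that much, and returns True; else False.
- bot.move_j(angles): joint-space move.
- bot.grip(opening, effort=None): opening from 0.0 (shut) to 1.0 (fully open); effort is the grip in N (None keeps the last); returns when the fingers have stopped.
- bot.dwell(seconds).
- solve_ik(position, orientation): joint angles nearest the present ones, or None.
- bot.get_state(): the state.
- imaging.capture(name): name is "scene" or "top" or "wrist"; returns the picture (480x640x3 uint8, blue, green, red); there is no depth.
- imaging.camera_model(name): a dict with "K" (3x3 intrinsics, pixels), "position" and "rotation" of the camera in the world. Camera axes: x right, y up, looking along -z (the intrinsics and any distortion apply to the point x, -y, -z); pixel columns grow to the right and rows downward; lengths in mm; the calibration is good to about 2 mm. A picture is of the moment at which its call begins: read the wrist's pose just before it. camera_model takes no time and is no camera call; for the wrist camera it gives the pose at the moment of the call.
A pose or a line that the arm cannot do raises bot.IKError and nothing moves.
- bot.sign_off(): hands the job in, once; it reports no verdict.
The state is a dict: "t": time; "qpos": joint angles; "joint_velocities": joint speeds; "effort": joint torques, N m; "tcp_pos": TCP position; "orientation": TCP orientation; "contact_force": force on the tool from outside, world axes, zero at the start; "wrist_torque": the same for the moment, N m; "opening": opening from 0.0 (shut) to 1.0 (fully open).
Only numpy, scipy, OpenCV 4.12 (cv2) and the standard library are available. Lean on these libraries where they do the work, as an engineer would, in place of code of your own. Each camera call takes 0.05 s, during which the arm holds its last target. There are 200 camera calls.

TASK

Using only the fingertips, sweep the three bronze coins across the green baize and over the edge of the steel funnel, so that all three drop through into the walnut sorting box. Slide them along the baize: never pick one up. Leave the silver coin and the loupe where they are on the baize, and do not disturb the dish, scoop or brush on the desk.

Things in the scene. Friction and masses are not known exactly. Their poses are not given: they have to be found in the camera images.
- sorter: walnut coin sorting box, fixed to the desk, 280 mm (its x) by 370 mm (its y). Origin: centre of its underside, on the desk; z up. Its top is a flat deck covered with green baize, 70 mm above the desk, with a walnut rim all round, 10 mm wide and 6 mm higher than the deck. The steel funnel is set into the middle of the deck. Below the funnel the box is hollow down to a floor 8 mm above the desk.
- funnel (a point): centre of the mouth of the steel funnel, at the height of the deck (70 mm above the desk). The round mouth is 90 mm in inner diameter (97 mm over its steel lip, which is flush with the deck), and narrows to about 59 mm at 28 mm depth, where it opens into the box. A coin pushed over the edge until its centre is past it tips in and drops through by itself.
- bronze_a_mid (a point): a bronze (brown) coin, 34 mm across, 7 mm thick, about 50 g, lying flat on the deck; this point is its centre, half-way up (3.5 mm above the deck), somewhere on the baize, 85 to 135 mm from the middle of the funnel
- bronze_b_mid (a point): a bronze (brown) coin, 34 mm across, 7 mm thick, about 50 g, lying flat on the deck; this point is its centre, half-way up (3.5 mm above the deck), somewhere on the baize, 85 to 135 mm from the middle of the funnel
- bronze_c_mid (a point): a bronze (brown) coin, 34 mm across, 7 mm thick, about 50 g, lying flat on the deck; this point is its centre, half-way up (3.5 mm above the deck), somewhere on the baize, 85 to 135 mm from the middle of the funnel
- silver_mid (a point): the silver coin, 34 mm across, 7 mm thick, about 50 g, lying flat on the deck; this point is its centre, half-way up (3.5 mm above the deck); it stays where it lies. Its place among the coins varies; coins lie at least 60 mm apart, centre to centre, their edges at least 40 mm from the rim
- loupe_mid (a point): chrome loupe, a cylinder 32 mm in diameter (26 mm at its foot) and 32 mm tall with a dark round lens on top, standing on the deck near the middle of its far side; this point is its centre, 16 mm above the deck; z along its axis. Not to be disturbed
- dish: shallow blue enamel dish, 100 mm across, 28 mm high, loose on the desk left of the box; origin at the centre of its underside. Not to be disturbed
- scoop: silver spoon-shaped coin scoop, 150 mm long along its x, lying loose on the desk right of the box; origin on its underside near the middle. Not to be disturbed
- brush: soft brush, 170 mm long along its x, lying loose on the desk to the left, nearer the robot; origin on its underside near the middle. Not to be disturbed

How it is judged:
By the outcome, as a careful person would: the job done as asked, in the order asked, and still so for the second after the job is handed in, with the robot touching nothing.
It also fails if it takes over 51 s, if anything falls off the work surface, if the arm or the gripper's body presses on something with over 40 N, if the wrist force passes 120 N, or if a joint passes its speed limit or range.

## Working session

There is one attempt and no reset: what is moved stays moved. The work goes in short steps, each a Python script; the robot and the scene stay as the last script left them, time stands still between calls to the robot, and variables do not carry over. Pictures are saved under pics/ and viewed, about 8 in all and at most 12, crops included, and the job is handed in when it is done.

```bash
mkdir -p pics; ls; python3 - <<'E'
from bench import bot, imaging
import cv2,numpy as np
for n in ("top","scene"):
    im=imaging.capture(n); cv2.imwrite(f"pics/{n}0.png",im)
    m=imaging.camera_model(n); print(n,m)
s=bot.get_state(); print(s["t"],s["tcp_pos"],s["orientation"],s["opening"])
E
```

```text
pics
top {'K': array([[481.55696673,   0.        , 321.85195812],
       [  0.        , 481.55696673, 237.75130072],
       [  0.        ,   0.        ,   1.        ]]), 'position': array([ 282.24344052,   -1.64502695, 1136.59088618]), 'rotation': array([ 2.11893258e-01, -2.32947450e-04, -1.59694720e+00])}
scene {'K': array([[507.07361169,   0.        , 326.61195646],
       [  0.        , 507.07361169, 233.09272837],
       [  0.        ,   0.        ,   1.        ]]), 'position': array([1207.23118137, -234.82418291, 1102.84496194]), 'rotation': array([0.60991272, 0.01569927, 1.21872573])}
0.1 [150.61353209 528.41961426 230.55960495] [-3.13998663e+00 -2.05300366e-04  2.86379743e+00] 0.9991508751887952
```

View pics/top0.png

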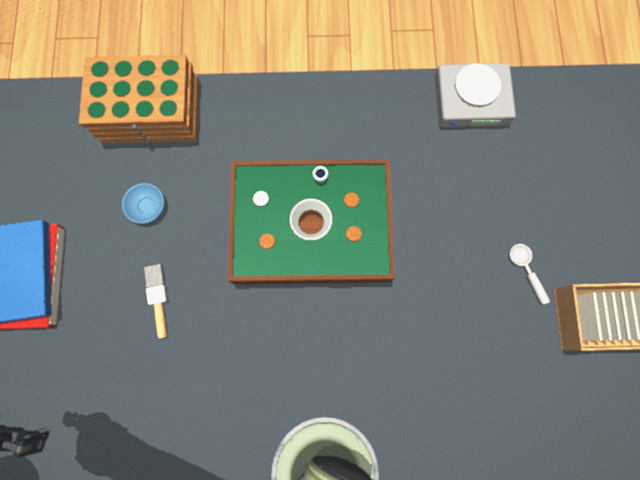

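View pics/scene0.png

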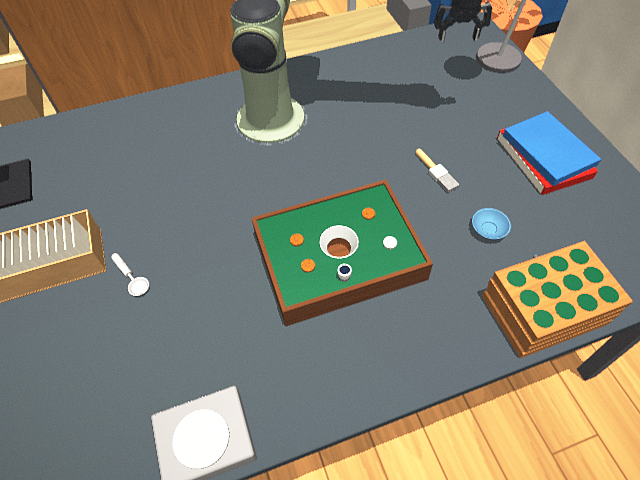

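Top view: bronze at about (267,241), (351,200) and (354,234), silver at (261,198), loupe at (320,173), funnel at (311,220). The scene view agrees. Next I'll localise them in both views.

```bash
cat > h.py <<'E'
from bench import bot, imaging, solve_ik
import cv2, numpy as np
from scipy.spatial.transform import Rotation as R
def cast(n,uv,z,m=None):
    m=m or imaging.camera_model(n); K=m["K"]
    rot=np.array(m["rotation"]); rot=R.from_euler("xyz",rot).as_matrix() if rot.size==3 else rot
    p=np.linalg.inv(K)@[uv[0],uv[1],1]; d=rot@[p[0],-p[1],-p[2]]
    o=np.array(m["position"]); return (o+d*(z-o[2])/d[2])[:2]
def blobs(mask,lo,hi):
    n,l,s,c=cv2.connectedComponentsWithStats(mask.astype(np.uint8))
    return [(c[i],s[i,4]) for i in range(1,n) if lo<=s[i,4]<=hi]
def deck(im):
    h=cv2.cvtColor(im,cv2.COLOR_BGR2HSV)
    g=cv2.inRange(h,(60,100,40),(90,255,255))
    cs=max(cv2.findContours(g,cv2.RETR_EXTERNAL,cv2.CHAIN_APPROX_NONE)[0],key=cv2.contourArea)
    M=np.zeros(g.shape,np.uint8); cv2.drawContours(M,[cs],-1,255,-1)
    return h,g,M,cs
def find(n,im=None,m=None):
    im=imaging.capture(n) if im is None else im
    h,g,M,cs=deck(im)
    br=(M>0)&cv2.inRange(h,(3,120,90),(25,255,255)).astype(bool)
    si=(M>0)&(h[...,1]<90)
    box=cv2.boxPoints(cv2.minAreaRect(cs))
    return dict(bronze=[(c.round(1),a,cast(n,c,76.5,m).round(1)) for c,a in blobs(br,30,5000)],
      grey=[(c.round(1),a,cast(n,c,76.5,m).round(1)) for c,a in blobs(si,30,20000)],
      box=[cast(n,p,73,m).round(0) for p in cv2.approxPolyDP(cs,8,True)[:,0]])
E
python3 - <<'E'
from h import *
for n in ("top","scene"):
    im=cv2.imread(f"pics/{n}0.png")
    for k,v in find(n,im).items():
        print(n,k); [print("  ",x) for x in v]
    h,g,M,cs=deck(im)
    # funnel mouth: biggest non-green hole
    ho=cv2.morphologyEx(((M>0)&(g==0)).astype(np.uint8),cv2.MORPH_OPEN,np.ones((3,3)))
    c=max(cv2.findContours(ho,cv2.RETR_EXTERNAL,cv2.CHAIN_APPROX_NONE)[0],key=cv2.contourArea)
    e=cv2.fitEllipse(c); print("funnel",e,cast(n,e[0],70))
print(bot.get_state()["t"])
q=solve_ik([500,0,120],[np.pi,0,0]);print(q)
E
```

```text
top bronze
   (array([351.2, 199.5]), np.int32(173), array([598. , -77.5]))
   (array([310.8, 222. ]), np.int32(410), array([547.4,  16.3]))
   (array([353.4, 233.5]), np.int32(182), array([518.2, -79.3]))
   (array([266.9, 240.9]), np.int32(182), array([506.2, 115.9]))
top grey
   (array([260.4, 198.1]), np.int32(222), array([606.8, 130.6]))
   (array([310.4, 217.7]), np.int32(1063), array([557.4,  16.9]))
top box
   [685. 188.]
   [434. 192.]
   [ 427. -153.]
   [ 681. -157.]
   [682. -20.]
   [638. -12.]
   [661.  13.]
   [685.  -1.]
funnel ((310.497802734375, 219.04470825195312), (42.51960372924805, 43.59103775024414), 83.57828521728516) [555.98358674  16.89516148]
scene bronze
   (array([368., 213.]), np.int32(122), array([507.2, 117. ]))
   (array([296.3, 239.3]), np.int32(137), array([519.6, -78.5]))
   (array([338.7, 247.3]), np.int32(325), array([578.3,  10.2]))
   (array([307.5, 265.1]), np.int32(151), array([599. , -76.7]))
scene grey
   (array([338.7, 238.5]), np.int32(712), array([554.1,  19.5]))
   (array([389.6, 242.1]), np.int32(158), array([608. , 131.5]))
   (array([343.9, 273. ]), np.int32(157), array([649.6,  -4.1]))
scene box
   [430. 193.]
   [ 429. -153.]
   [ 682. -157.]
   [685. 189.]
funnel ((338.6824645996094, 241.35804748535156), (32.84083557128906, 39.3144416809082), 91.7682876586914) [557.86284494  18.05054329]
0.1
[-0.14773684  0.34366431 -0.48146959  0.74566243  0.          2.99385582]
```

```bash
cat >> h.py <<'E'
F=np.array([557,17.5])
def sweep(c,end=46):
    c=np.array(c,float); d=(F-c)/np.linalg.norm(F-c); phi=np.arctan2(d[1],d[0])
    yaw=phi if phi>0 else phi+np.pi
    rot=[np.pi,0,yaw]; s=c-38*d; e=F-end*d
    bot.move_ptp([*s,125],rot)
    bot.movel([*s,82],max_speed=120)
    hit=bot.movel([*s,67],max_speed=15,threshold=3)
    z=bot.get_state()["tcp_pos"][2]; print("touch",hit,z)
    bot.movel([*s,z+2],max_speed=30)
    st=bot.movel([*e,z+2],max_speed=50,threshold=12)
    S=bot.get_state(); print("push blocked",st,S["tcp_pos"],S["contact_force"],S["t"])
    bot.dwell(.2); bot.movel([*(e-6*d),z+2],max_speed=60)
    bot.movel([*(e-6*d),135],max_speed=150)
E
python3 - <<'E'
from h import *
bot.grip(0.22,effort=20); print(bot.get_state()["opening"])
sweep((506.7,116.5))
im=imaging.capture("top"); cv2.imwrite("pics/t1.png",im); 
im2=imaging.capture("scene")
def cr(im,x,y,w,h,s): return cv2.resize(im[y:y+h,x:x+w],None,fx=s,fy=s)
cv2.imwrite("pics/c1.png",np.hstack([cr(im,215,145,190,150,2),cr(im2,240,170,200,150,2)]))
for n,i in(("top",im),("scene",im2)):
    f=find(n,i); print(n,f["bronze"],f["grey"])
print(bot.get_state()["t"])
E
```

```text
0.2209239725121212
touch True 70.23427997845074
push blocked False [536.039006    58.6928497   72.21601347] [-0.44767535 -0.60382635 -0.03417973] 6.35
top [(array([351.2, 199.5]), np.int32(173), array([598. , -77.5])), (array([353.4, 233.5]), np.int32(182), array([518.2, -79.3]))] []
scene [(array([296.3, 239.3]), np.int32(136), array([519.4, -78.5])), (array([338.8, 247.2]), np.int32(336), array([578.1,  10.6])), (array([307.5, 265. ]), np.int32(151), array([598.9, -76.7]))] [(array([338.7, 238.5]), np.int32(704), array([554.2,  19.6])), (array([389.6, 242.1]), np.int32(157), array([608. , 131.4])), (array([343.9, 272.9]), np.int32(155), array([649.5,  -3.9]))]
7.4667
```

View pics/c1.png

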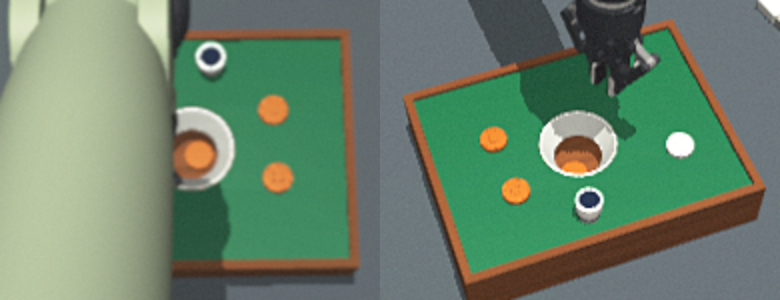

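The first coin has dropped through: the top crop shows it inside the mouth at about (198,153). The silver coin and loupe haven't moved. I'll sweep the other two.

```bash
python3 - <<'E'
from h import *
sweep((518.8,-79)); sweep((598.5,-77))
p=bot.get_state()["tcp_pos"]; bot.movel([p[0],p[1],220],max_speed=200)
bot.move_j([1.159,0.326,-0.193,1.052,0,1.437])
im=imaging.capture("top"); im2=imaging.capture("scene")
cv2.imwrite("pics/t2.png",im)
cr=lambda im,x,y,w,h,s: cv2.resize(im[y:y+h,x:x+w],None,fx=s,fy=s)
cv2.imwrite("pics/c2.png",np.hstack([cr(im,215,145,190,150,2),cr(im2,240,170,200,150,2)]))
for n,i in(("top",im),("scene",im2)):
    f=find(n,i); print(n,f["bronze"],f["grey"])
d=cv2.absdiff(im,cv2.imread("pics/top0.png")).max(2)>40
print("changed",[(c.round(),a) for c,a in blobs(d,8,1e6)],bot.get_state()["t"])
E
```

```text
touch True 70.25791678589538
push blocked False [539.99405973 -25.46432507  72.25724251] [ 0.7247281  -0.50854986  0.23610282] 11.8
touch True 70.25980507315548
push blocked False [575.585642   -24.8219742   72.24167138] [-0.01691832  0.42304849  0.06483955] 17.2417
top [(array([310.8, 222.2]), np.int32(408), array([546.9,  16.2]))] [(array([260.4, 198.1]), np.int32(223), array([606.8, 130.5])), (array([310.4, 217.7]), np.int32(1061), array([557.5,  17. ]))]
scene [(array([338.8, 247.4]), np.int32(329), array([578.4,  10.4]))] [(array([338.7, 238.5]), np.int32(711), array([554.2,  19.4])), (array([389.6, 242.1]), np.int32(157), array([608. , 131.4])), (array([344., 273.]), np.int32(157), array([649.8,  -3.8]))]
changed [(array([351., 199.]), np.int32(202)), (array([310., 220.]), np.int32(169)), (array([353., 233.]), np.int32(207)), (array([267., 241.]), np.int32(207)), (array([ 65., 420.]), np.int32(10)), (array([ 17., 424.]), np.int32(229)), (array([ 37., 442.]), np.int32(348)), (array([ 14., 435.]), np.int32(29)), (array([ 21., 437.]), np.int32(11)), (array([ 15., 442.]), np.int32(15)), (array([ 24., 444.]), np.int32(30)), (array([ 19., 449.]), np.int32(9))] 21.425
```

View pics/c2.png

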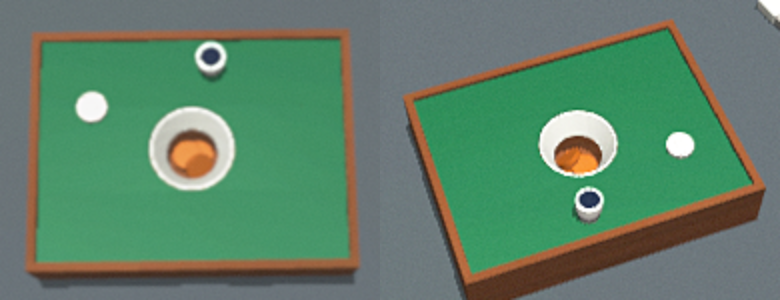

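The baize is clear of bronze. Coins show inside the funnel mouth at about (192,155), and the silver coin (91,106) and loupe (210,57) are unmoved. I'm handing in.

```bash
python3 -c "
from h import *
bot.sign_off()"
```

```text
the job is handed in; nothing more can be done
```

All three bronze coins were swept into the funnel with slightly parted fingertips, sliding about 2 mm above the baize, and the job is handed in. The robot clock read 21.4 s at the last check, against the 51 s limit.

- **Coins:** in the last pictures from both cameras no bronze coin is left on the baize, and overlapping coins show through the funnel mouth on the box floor. I could not count three separately in those pictures. The first coin was seen in the box on its own, and the other two have left the deck.
- **Silver coin and loupe:** measured from the scene camera, both are within 0.3 mm of where they started.
- **Dish, scoop and brush:** the top view shows no change at any of them. Only the coin spots, the funnel and the arm itself changed.
- **Forces:** none of the pushes hit the 12 N stop, and the only deliberate contact was a light 3 N touch to find the deck.

No check failed. The two cameras agreed on positions to within about 2 mm.

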